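# Index the gauge turntable by one station

## Task

The round test piece on the indexing turntable stands one station to one side of the thickness gauge. Draw the turntable's spring index pin by its knob, turn the wheel one station so that the round piece comes under the gauge's spindle, and let the pin drop fully home in the hole there. Do not touch the pieces on the wheel, and leave the things around the fixture where they are.

Things in the scene. Friction and masses are not known exactly. Their poses are not given: they have to be found in the camera images.
- fixture: Grey round base fixed to the bench, 230 mm across, 24 mm high, with a thickness gauge on a 195 mm post at its far (+x) side. Origin: centre of its underside, on the wheel's axis; own x points from the axis to the gauge, z up. Its top has six 11 mm index holes (dark spots) on a 95 mm radius at 0, 60, 120... degrees from its x axis. Place and yaw vary.
- hub (a point): Point on the wheel's upright axis, level with the wheel's top, 38 mm above the bench. The wheel is an aluminium disc 160 mm across with six shallow nests (44 mm across, rims 5 mm high) on a 52 mm radius; a 26 mm wide lug reaches out over the index holes and carries the index pin.
- wheel (a joint): Angle of the wheel (rad): 0 at the start, positive anticlockwise seen from above, stops at -1.5 and +1.5. One station is 1.047 rad (60 degrees). At 0 the pin is in the hole opposite the gauge (fixture -x). Once the pin is out the wheel turns freely (friction about 0.05 N m).
- plunger (a joint): Lift of the spring index pin and its knob (m): 0 fully home, 0.016 at most. The 8 mm round-tipped pin reaches 9 mm below the base's top, so the wheel is free above about 0.009. The spring pulls down with 4 N when home, 8 N fully lifted; let go over a hole it drops in by itself, the tip centring the wheel by 2 or 3 mm.
- knob (a point): Centre of the index pin's black round knob: upright, 26 mm diameter, 25 mm high, underside 59 mm and top 84 mm above the bench when home. It rides on the wheel's lug 95 mm from the wheel's axis and rises with the pin. Below it: a 19 mm wide barrel up to 52 mm and the lug, top 38 mm, above the bench. The knob does not turn by itself.
- round_piece: Round steel test piece, 35 mm diameter, 12 mm high, loose in a nest of the wheel (nest centres 52 mm from the axis), one station to either side of the gauge at the start. Origin: centre of its underside.
- square_piece: Square steel piece, 25 x 25 mm and 20 mm high, loose in the nest on the other side of the gauge. Origin: centre of its underside.
- gauge_foot (a point): Underside of the gauge's spindle foot (12 mm wide), 66 mm above the bench, 52 mm from the wheel's axis along the fixture's x; 16 mm above the top of the round piece when that stands under it.
- water_bottle: Bystander: clear bottle with blue cap, 64 mm diameter, 200 mm high; origin: centre of its underside.
- sample_tray: Bystander: white open tray 130 x 170 x 35 mm; origin: centre of its underside.
- screwdriver: Bystander: screwdriver lying along its own x axis; origin: under it, near its middle.
- beaker: Bystander: glass beaker, 70 mm diameter, 90 mm high; origin: centre of its underside.
There are look-alikes about, which are no part of the job. Leave any green or purple look-alike of the round_piece alone.

How it is judged:
On the way, in this order (a step that is already met when the one before it is completed fails the run):
1. the index pin is drawn out of its hole while the wheel is still at its first station (value of joint plunger above 0.007 m and value of joint wheel between -0.2 and 0.2 rad), for 0.1 s.
2. the wheel is turned away from that station, at least 0.5 rad ((value of joint wheel above 0.5 rad or value of joint wheel below -0.5 rad)), for 0.1 s.
At the end, for the whole second after the job is handed in: The pin is fully home (lift under 2 mm) in the hole one station away (wheel turned at least 0.98 rad) and the wheel is at rest; the round piece lies flat in its nest, its centre within 6 mm of the gauge spindle's centre line; the square piece still lies in its nest (value of joint plunger below 0.002 m and (value of joint wheel above 0.98 rad or value of joint wheel below -0.98 rad) and velocity of joint wheel between -0.05 and 0.05 rad/s and horizontal distance between round_piece and gauge_foot below 0.006 m and height (world z) of round_piece between 0.036 and 0.041 m and height (world z) of square_piece between 0.036 and 0.041 m and horizontal distance between square_piece and hub below 0.062 m); the robot touches nothing.
It fails at once if the robot touches the round piece (contact force between any of the arm, the fingers and round_piece above 1 N).
It fails at once if the robot touches the square piece (contact force between any of the arm, the fingers and square_piece above 1 N).
It fails at once if a bystander is moved by more than 30 mm (distance of any of water_bottle, sample_tray, screwdriver, beaker from where it was at the start of the episode above 0.03 m).
It also fails if it takes over 38 s, if anything falls off the work surface, if the arm or the gripper's body presses on something with over 40 N, if the wrist force passes 120 N, or if a joint passes its speed limit or range.

## Robot

A 6-joint arm with a two-finger parallel gripper is mounted at the origin on the work surface. World frame = base frame: x ahead of the robot, y to its left, z up, the work surface at z = 0. Lengths are in m, angles in rad, forces in N, time in s.
With the tool pointing down it reaches from about 0.375 to 0.975 m from the base axis. Payload 3.8 kg.
Tool frame: the origin (TCP) lies at the very end of the fingers, on their centre line; the grasp point (between the pads) lies 19 mm behind it; z points along the fingers, y is the direction in which the jaws open and shut (so a half turn about z gives the same grasp; the last joint's range is limited). The gripper opens to 85 mm and grips with 20 to 120 N. Pads are 22 mm wide; open, the fingers measure 114 mm over their backs; the gripper's body (76 mm by 85 mm) begins 54 mm behind the grasp point. The pads swing forward as they close: fully open they stand 13 mm farther back than shut.
Start: joints at [-1.305, 0.264, 1.604, -0, 1.274, -0.037], TCP at [0.201, -0.644, 0.231] pointing down, gripper open.
Joint ranges: [-2.63, 2.63], [-0.94, 2.18], [0.31, 2.57], [-1.31, 4.45], [0, 2.66], [-2.55, 2.55]. Speed limits (rad/s): [2.57, 2.57, 3.14, 3.14, 3.14, 3.14].

## Interface

Orientations are given as a rotation vector (axis times angle).
In Python, from workcell import bot, read_camera, finish_job gives the robot as it stands. The module is installed in compiled form; this text tells all that it offers.
- The arm moves only by the tool servo_tool, never from a script. Its argument "targets" is text: rows parted by semicolons, each of 7 numbers parted by spaces: the turn, a rotation vector about the tool's x, y, z in rad, then the shift along the tool's x, y, z in mm, then the finger opening in mm, from 0 to 85.4. In form: wx wy wz x y z gripper; .... A call has 1 to 8 rows; each row shifts and turns the pose as measured when the row begins, along the tool's axes as they then stand; what a row does not reach is not made up. A row lasts 1/12 s, in which the tool goes at most 41.7 mm and 7.16 degrees, less where a joint would pass 70% of its speed; a pose out of reach is approached as far as the arm can. A call is refused whole if a number of a shift passes 41.7 or a number of a turn 0.125, either way. A call with a gripper value outside its range is refused whole. The fingers move at their own pace and stop on an object; "newtons" is the grip in N (left out, the last holds). Time passes only in rows, so rows that do not move let the fingers close. It gives the time, the measured TCP pose, the force and the opening at its end, in the units of the state.
- bot.read_state(): the state, without advancing time (a new reading comes with each control period).
- read_camera(name): name is "side" or "top"; returns a dict with "image" (384x512x3 uint8, red, green, blue), "mtx" (3x3 intrinsics, pixels), "eye" and "orientation" of the camera in the world. Camera axes: x right, y up, looking along -z (the intrinsics and any distortion apply to the point x, -y, -z); pixel columns grow to the right and rows downward; lengths in m; the calibration is good to about 2 mm. A picture is of the moment at which its call begins. There is no depth.
- finish_job(): hands the job in, once; it reports no verdict.
The state is a dict: "time": time; "q": joint angles; "joint_vel": joint speeds; "joint_torque": joint torques, N m; "tool_pos": TCP position; "tcp_rot": TCP orientation; "wrist_force": force on the tool from outside, world axes, zero at the start; "torque": the same for the moment, N m; "width": opening from 0.0 (shut) to 1.0 (fully open).
Only numpy, scipy, OpenCV 4.12 (cv2) and the standard library are available. Lean on these libraries where they do the work, as an engineer would, in place of code of your own. Each camera call takes 0.05 s, during which the arm holds its last target.

## Working session

There is one attempt and no reset: what is moved stays moved. The work goes in short steps, Python scripts to look and compute and a tool call to move; the robot and the scene stay as the last step left them, time stands still between calls to the robot, and variables do not carry over. Pictures are saved under pics/ and viewed, and the job is handed in when it is done.

Besides the shell and the picture viewer there is one more tool, called after "Call:" as name(argument=value, ...), one argument or row to a line, values as JSON. servo_tool: Moves the arm, as the interface text tells. Its arguments: {"type":"object","properties":{"targets":{"type":"string"},"newtons":{"type":"number"}},"required":["targets"]}

```bash
mkdir -p pics; cat > h.py <<'E'
import numpy as np, cv2
from workcell import bot, read_camera
def snap(n,tag):
    c=read_camera(n); cv2.imwrite(f'pics/{tag}.png',cv2.cvtColor(c['image'],cv2.COLOR_RGB2BGR)); return c
from scipy.spatial.transform import Rotation as R
def rot(c):
    o=np.array(c['orientation'],float)
    if o.shape==(3,3): return o
    return R.from_rotvec(o).as_matrix() if o.size==3 else R.from_quat(o).as_matrix()
def ray(c,u,v):
    d=np.linalg.inv(c['mtx'])@np.array([u,v,1.]); d=np.array([d[0],-d[1],-d[2]])
    return np.array(c['eye']),rot(c)@d
def plane(c,u,v,z):
    e,d=ray(c,u,v); return e+d*(z-e[2])/d[2]
def proj(c,p):
    q=rot(c).T@(np.array(p)-c['eye']); q=np.array([q[0],-q[1],-q[2]]); w=np.array(c['mtx'])@q; return w[:2]/w[2]
E
python3 - <<'E'
from h import *
import pickle
for n in('top','side'):
    c=snap(n,n+'0'); pickle.dump(c,open(n+'0.pkl','wb'))
    print(n,{k:v for k,v in c.items() if k!='image'})
print(bot.read_state())
E
```

```text
top {'mtx': array([[418.95807897,   0.        , 246.54680936],
       [  0.        , 418.95807897, 189.37079972],
       [  0.        ,   0.        ,   1.        ]]), 'eye': array([0.4521873 , 0.00237228, 1.11592461]), 'orientation': array([ 0.11175728, -0.08775121, -1.58265488])}
side {'mtx': array([[409.39741645,   0.        , 256.2489135 ],
       [  0.        , 409.39741645, 187.75534635],
       [  0.        ,   0.        ,   1.        ]]), 'eye': array([0.54148109, 0.64560316, 0.8498433 ]), 'orientation': array([ 0.03509047, -1.04316333, -2.93618902])}
{'time': 0.1, 'q': array([-1.30493155e+00,  2.64708117e-01,  1.60527015e+00, -3.91515660e-05,
        1.27370592e+00, -3.68821478e-02]), 'joint_vel': array([-0.00224521, -0.0023103 , -0.0019145 , -0.0002735 ,  0.00157512,
       -0.00063915]), 'joint_torque': array([ 9.94586699e-04, -5.16704428e+01, -3.68588948e+01,  1.36797684e-05,
        6.22638894e-03, -3.84109615e-05]), 'tool_pos': array([ 0.20106554, -0.64364708,  0.23004844]), 'tcp_rot': array([-3.10361561e+00, -4.73444856e-01,  4.33440750e-04]), 'wrist_force': array([-0.21068905,  0.19809623,  0.09178575]), 'torque': array([0.01193388, 0.04275095, 0.00617316]), 'width': 1.0000580411648814}
```

View pics/top0.png

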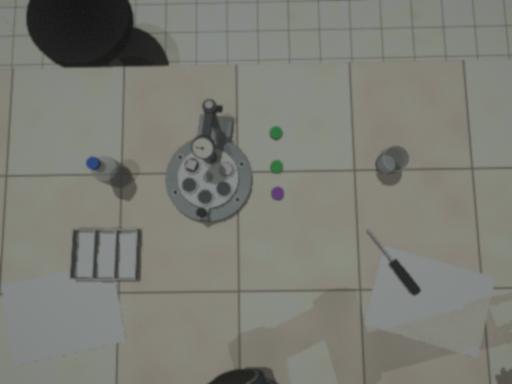

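View pics/side0.png

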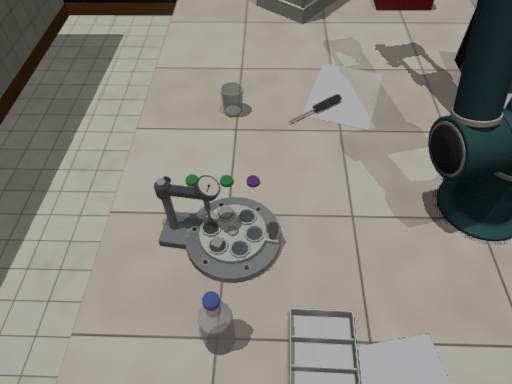

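```bash
python3 - <<'E'
import cv2
a=cv2.imread('pics/top0.png')[85:235,150:265]; cv2.imwrite('pics/topc.png',cv2.resize(a,None,fx=4.0,fy=4.0,interpolation=cv2.INTER_CUBIC)) 
a=cv2.imread('pics/side0.png')[165:285,150:300]; cv2.imwrite('pics/sidec.png',cv2.resize(a,None,fx=5,fy=5,interpolation=cv2.INTER_CUBIC))
E
```

```text
(no output)
```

View pics/topc.png

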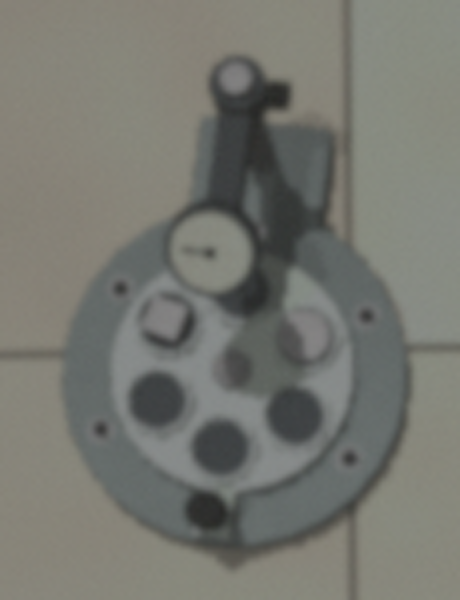

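View pics/sidec.png

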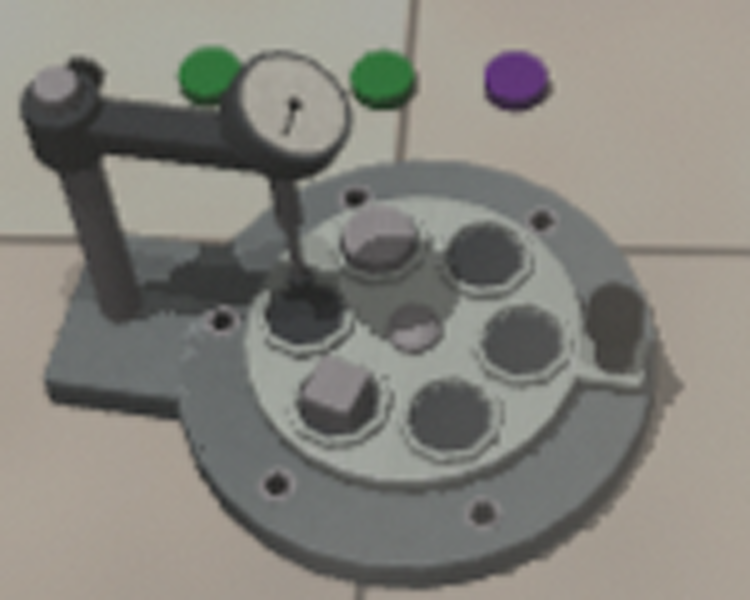

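```bash
cat > m.py <<'E'
from h import *
import pickle
T=pickle.load(open('top0.pkl','rb'));S=pickle.load(open('side0.pkl','rb'))
def refine(c,u,v,r=4):
    g=cv2.cvtColor(c['image'],cv2.COLOR_RGB2GRAY).astype(float); ui,vi=int(round(u)),int(round(v))
    p=g[vi-r:vi+r+1,ui-r:ui+r+1]; w=np.clip(np.median(p)-12-p,0,None); yy,xx=np.mgrid[vi-r:vi+r+1,ui-r:ui+r+1]
    return (w*xx).sum()/w.sum(),(w*yy).sum()/w.sum()
for nm,c,pts in(('top',T,[((x+.5)/4-.5+150,(y+.5)/4-.5+85) for x,y in((120,288),(366,316),(349,457),(101,430))]),
            ('side',S,[((x+.5)/5-.5+150,(y+.5)/5-.5+165) for x,y in((277,485),(355,199),(541,221),(483,513))])):
    # order: +60, -60, -120, +120
    P=[]
    for p in pts:
        q=refine(c,*p,r=3); P.append(plane(c,*q,.024)[:2])
    P=np.array(P); a=np.radians([60,-60,-120,120]); M=.095*np.c_[np.cos(a),np.sin(a)]
    mp,mm=P.mean(0),M.mean(0); A=P-mp;B=M-mm
    th=np.arctan2((B[:,0]*A[:,1]-B[:,1]*A[:,0]).sum(),(A*B).sum()); Rm=np.array([[np.cos(th),-np.sin(th)],[np.sin(th),np.cos(th)]])
    t=mp-Rm@mm
    print(nm,t,np.degrees(th),'res mm',(1e3*(P-(M@Rm.T+t))).round(1).tolist())
    for ang in(180,210,240): print(ang,t+.095*Rm@[np.cos(np.radians(ang)),np.sin(np.radians(ang))])
    print('knobpix pred',proj(c,[*(t+Rm@[-.095,0]),.084]),proj(c,[*(t+Rm@[-.095,0]),.059]))
print('knob top',plane(T,150+207/4,85+511/4,.0715),'cap bottle',plane(T,93,162,.2),'tray',plane(T,141,229,.035),plane(T,139,281,.035))
g=T['image'];print(proj(T,[.3,0,0]))
E
python3 m.py
```

```text
top [0.62409416 0.11923106] -7.424233395161337 res mm [[0.0, 0.2], [0.1, -0.0], [-0.3, -0.3], [0.1, 0.1]]
180 [0.52989058 0.13150649]
210 [0.53637375 0.08276011]
240 [0.56636154 0.04378609]
knobpix pred [200.61008393 211.7258162 ] [201.84387407 212.45108396]
side [0.62514863 0.11737177] -7.51391855319205 res mm [[0.2, 0.1], [0.1, -0.1], [-0.1, -0.1], [-0.1, 0.1]]
180 [0.53096438 0.12979464]
210 [0.53737124 0.08103817]
240 [0.56729798 0.04201726]
knobpix pred [272.50213043 224.90398905] [272.30491207 231.0194041 ]
knob top [0.52822683 0.13021411 0.0715    ] cap bottle [0.63596475 0.35812255 0.2       ] tray [0.49115452 0.29171892 0.035     ] [0.3595632  0.29435131 0.035     ]
[255.15972358 301.81332567]
```

Call:
servo_tool(
  targets="0 0 0 22.7 -26.7 0 50;0 0 0 22.7 -26.7 0 50;0 0 0 22.7 -26.7 0 50;0 0 0 22.7 -26.7 0 50;0 0 0 22.7 -26.7 0 50;0 0 0 22.7 -26.7 0 50;0 0 0 22.7 -26.7 0 50;0 0 0 22.7 -26.7 0 50",
  newtons=50,
)

```text
time: 0.77
tool_pos: [0.3098, -0.3794, 0.2232]
tcp_rot: [-3.1, -0.456, 0.006]
wrist_force: [0.1, 0.4, -0.4]
width: 0.583
```

Call:
servo_tool(
  targets="0 0 0 22.7 -26.7 0 50;0 0 0 22.7 -26.7 0 50;0 0 0 22.7 -26.7 0 50;0 0 0 22.7 -26.7 0 50;0 0 0 22.7 -26.7 -2 50;0 0 0 22.7 -26.7 -2 50;0 0 0 22.7 -26.7 -2 50;0 0 0 22.7 -26.7 -2 50",
)

```text
time: 1.43
tool_pos: [0.4221, -0.1075, 0.2297]
tcp_rot: [-3.097, -0.45, 0.01]
wrist_force: [0.1, -0.1, 0.2]
width: 0.587
```

```bash
cat > d.py <<'E'
import sys
from h import *
# usage: x y z yawdeg(of tool y) -> delta in tool axes
x,y,z,a=map(float,sys.argv[1:5]); s=bot.read_state(); Rt=R.from_rotvec(s['tcp_rot'])
a=np.radians(a); yv=np.array([np.cos(a),np.sin(a),0]); zv=np.array([0,0,-1.]); xv=np.cross(yv,zv)
G=R.from_matrix(np.c_[xv,yv,zv])
print('t',s['time'],'pos',s['tool_pos'].round(4),'F',s['wrist_force'].round(1),'w',s['width'])
m=Rt.as_matrix(); print('y angle',np.degrees(np.arctan2(m[1,1],m[0,1])).round(2),'q6',s['q'][5].round(2))
print('d mm',(1e3*Rt.inv().apply(np.array([x,y,z])-s['tool_pos'])).round(1),'rot',(Rt.inv()*G).as_rotvec().round(4))
E
python3 d.py .5304 .1306 .2 -97.5
```

```text
t 1.4333 pos [ 0.4221 -0.1075  0.2297] F [ 0.1 -0.1  0.2] w 0.586680558210394
y angle -73.46 q6 0.97
d mm [ 171.8 -197.    31.5] rot [-0.0117  0.0075  0.4196]
```

Call:
servo_tool(
  targets="0 0 0 22 -25 2 50;0 0 0 22 -25 2 50;0 0 0 22 -25 2 50;0 0 0 22 -25 2 50;0 0 0.1 17 -20 2 50;0 0 0.1 17 -20 2 50;0 0 0.1 10 -15 2 50;0 0 0.1 5 -10 0 50",
)

```text
time: 2.1
tool_pos: [0.5166, 0.1024, 0.2149]
tcp_rot: [-3.125, 0.188, 0.015]
wrist_force: [-0.3, -0.5, 0.2]
width: 0.587
```

```bash
python3 d.py .5304 .1306 .15 -97.5
```

```text
t 2.1 pos [0.5166 0.1024 0.2149] F [-0.3 -0.5  0.2] w 0.5865256052118089
y angle -96.87 q6 1.83
d mm [ 11.  -28.9  65.1] rot [-0.0104  0.0104  0.011 ]
```

Call:
servo_tool(
  targets="-0.005 0.005 0.01 6 -15 15 50;-0.005 0.005 0 5 -14 15 50;0 0 0 0 0 15 50;0 0 0 0 0 10 50;0 0 0 0 0 0 50",
)

```text
time: 2.52
tool_pos: [0.5321, 0.1353, 0.1568]
tcp_rot: [-3.135, 0.205, 0.001]
wrist_force: [-1.0, -0.5, -0.5]
width: 0.586
```

```bash
python3 d.py .5304 .1306 .0525 -97.5; python3 - <<'E'
from h import *
c=snap('side','side1'); s=bot.read_state(); print(proj(c,s['tool_pos']))
a=cv2.imread('pics/side1.png')[110:290,150:390]; cv2.imwrite('pics/side1c.png',cv2.resize(a,None,fx=3.2,fy=3.2,interpolation=cv2.INTER_CUBIC))
E
```

```text
t 2.5167 pos [0.5321 0.1353 0.1568] F [-1.  -0.5 -0.5] w 0.5864678227357473
y angle -97.48 q6 1.9
d mm [ -1.1   4.9 104.3] rot [-0.0003  0.0005  0.0003]
[272.48570586 207.34919134]
```

View pics/side1c.png

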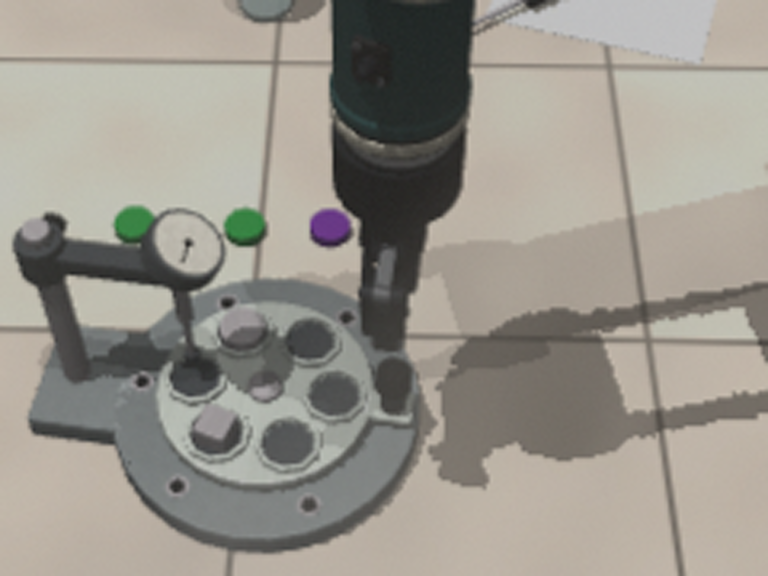

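The side view shows the fingers directly above the knob, with the tips at about crop (390,340) and the knob at (393,385). The jaws are aligned tangentially. I'll descend next.

Call:
servo_tool(
  targets="0 0 0 -1 4 20 50;0 0 0 0 0 20 50;0 0 0 0 0 15 50;0 0 0 0 0 10 50;0 0 0 0 0 0 50",
)

```text
time: 2.98
tool_pos: [0.5339, 0.1296, 0.0955]
tcp_rot: [-3.132, 0.21, -0.012]
wrist_force: [-1.0, -0.2, 0.1]
width: 0.584
```

```bash
python3 d.py .5304 .1306 .0525 -97.5
```

```text
t 2.9833 pos [0.5339 0.1296 0.0955] F [-1.  -0.2  0.1] w 0.5843549858902722
y angle -97.66 q6 1.9
d mm [-3.9 -0.4 43. ] rot [-0.0027 -0.0074 -0.0028]
```

Call:
servo_tool(
  targets="0 -0.004 -0.003 -4 0 8 50;0 -0.004 0 0 0 10 50;0 0 0 -1 0 10 50;0 0 0 0 0 8 50;0 0 0 0 0 4 50;0 0 0 0 0 0 50",
)

```text
time: 3.48
tool_pos: [0.5313, 0.1302, 0.0555]
tcp_rot: [-3.131, 0.206, -0.007]
wrist_force: [-1.2, -0.5, -0.4]
width: 0.586
```

```bash
python3 d.py .5304 .1306 .0525 -97.5
```

```text
t 3.4833 pos [0.5313 0.1302 0.0555] F [-1.2 -0.5 -0.4] w 0.5863922173840062
y angle -97.54 q6 1.89
d mm [-1.  -0.3  3. ] rot [-0.0045 -0.0042 -0.0008]
```

Call:
servo_tool(
  targets="0 0 0 -1 0 3 50;0 0 0 0 0 1 20;0 0 0 0 0 0 20;0 0 0 0 0 0 15;0 0 0 0 0 0 15;0 0 0 0 0 0 15",
  newtons=60,
)

```text
time: 3.98
tool_pos: [0.5304, 0.1304, 0.0514]
tcp_rot: [-3.131, 0.206, -0.007]
wrist_force: [0.3, -0.6, -2.2]
width: 0.285
```

```bash
python3 d.py .5304 .1306 .0525 -97.5
```

```text
t 3.9833 pos [0.5304 0.1304 0.0514] F [ 0.3 -0.6 -2.2] w 0.28539196300979724
y angle -97.53 q6 1.89
d mm [-0.  -0.2 -1.1] rot [-0.0043 -0.0041 -0.0006]
```

Call:
servo_tool(
  targets="0 0 0 0 0 -4 15;0 0 0 0 0 -5 15;0 0 0 0 0 -4 15;0 0 0 0 0 0 15;0 0 0 0 0 0 15",
)

```text
time: 4.4
tool_pos: [0.5303, 0.13, 0.0636]
tcp_rot: [-3.131, 0.206, -0.008]
wrist_force: [3.1, -0.1, -7.1]
width: 0.282
```

```bash
python3 d.py .5304 .1306 .0645 -97.5;  python3 - <<'E'
from h import *
c=snap('side','side2')
a=cv2.imread('pics/side2.png')[170:270,210:330]; cv2.imwrite('pics/side2c.png',cv2.resize(a,None,fx=5,fy=5,interpolation=cv2.INTER_CUBIC))
E
```

```text
t 4.4 pos [0.5303 0.13   0.0636] F [ 3.1 -0.1 -7.1] w 0.28202890502758393
y angle -97.52 q6 1.89
d mm [ 0.1 -0.6 -0.9] rot [-0.004  -0.0047 -0.0003]
```

View pics/side2c.png

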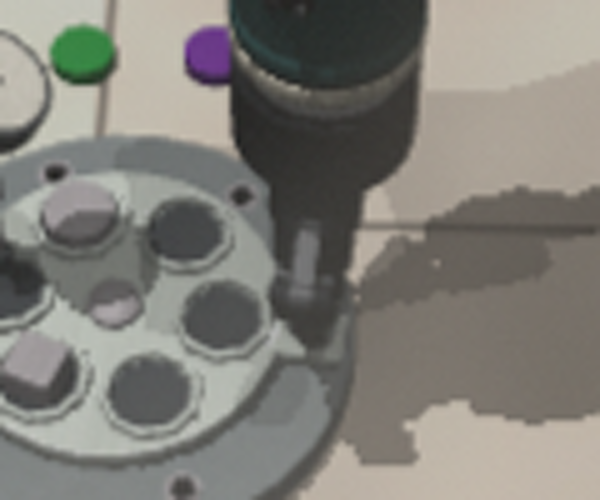

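Call:
servo_tool(
  targets="0 0 -0.0524 0.1 5 -0.2 15;0 0 -0.0524 0.1 5 -0.2 15;0 0 -0.0524 0.1 5 -0.2 15;0 0 -0.0524 0.1 5 -0.2 15;0 0 -0.0524 0.1 5 -0.2 15;0 0 0 0 0 0 15",
)

```text
time: 4.95
tool_pos: [0.5304, 0.1039, 0.0632]
tcp_rot: [-3.131, -0.224, -0.01]
wrist_force: [2.2, 0.2, -7.8]
width: 0.281
```

```bash
cat > w.py <<'E'
from h import *
import sys
C=np.array([.6246,.1182]); y0=np.radians(-7.5)
s=bot.read_state(); p=s['tool_pos'][:2]-C; m=R.from_rotvec(s['tcp_rot']).as_matrix()
print('t',s['time'],'wheel deg (from tcp)',(np.degrees(np.arctan2(p[1],p[0])-y0)-180)%360,'r',np.hypot(*p),'yaw turn',np.degrees(np.arctan2(m[1,1],m[0,1]))+97.5,'z',s['tool_pos'][2],'F tool',(m.T@s['wrist_force']).round(1),'M',s['torque'].round(2),'w',s['width'])
a=y0+np.pi+np.radians(float(sys.argv[1])); print('goal',C+.095*np.array([np.cos(a),np.sin(a)]), 'd tool',(m.T@np.r_[C+.095*np.array([np.cos(a),np.sin(a)])-s['tool_pos'][:2],0]*1e3).round(1), 'tilt',m[:2,2].round(4))
E
python3 w.py 60
```

```text
t 4.95 wheel deg (from tcp) 16.10933452812867 r 0.09527250381375627 yaw turn 15.68128147502577 z 0.06324068505578954 F tool [2.1 0.1 7.8] M [ 0.08 -0.42  0.02] w 0.2813616407351906
goal [0.56676766 0.04283143] d tool [27.3 65.7  0. ] tilt [0.006  0.0028]
```

Call:
servo_tool(
  targets="0 0 -0.0524 0.1 5 -0.3 15;0 0 -0.0524 0.1 5 -0.2 15;0 0 -0.0524 0.1 5 -0.2 15;0 0 -0.0524 0.1 5 -0.2 15;0 0 -0.0524 0.1 5 -0.2 15;0 0 -0.0524 0.1 5 -0.2 15;0 0 -0.0524 0.1 5 -0.2 15;0 0 -0.0524 0.1 5 -0.2 15",
)

```text
time: 5.62
tool_pos: [0.5436, 0.0674, 0.0632]
tcp_rot: [-3.014, -0.874, -0.01]
wrist_force: [2.4, -0.4, -7.3]
width: 0.279
```

```bash
python3 w.py 60
```

```text
t 5.6167 wheel deg (from tcp) 39.58677201162607 r 0.09560994148294245 yaw turn 39.84042069585648 z 0.06321438549514494 F tool [1.7 1.7 7.3] M [-0.1  -0.46 -0.2 ] w 0.2789306190710646
goal [0.56676766 0.04283143] d tool [ 6.4 33.2 -0. ] tilt [0.0051 0.0054]
```

Call:
servo_tool(
  targets="0 0 -0.0524 0.1 5 -0.3 15;0 0 -0.0524 0.1 5 -0.2 15;0 0 -0.0524 0.1 5 -0.2 15;0 0 -0.0524 0.1 5 -0.2 15;0 0 -0.0524 0.1 5 -0.2 15;0 0 -0.0450 0.1 4 -0.2 15;0 0 -0.02 0 2 -0.2 15;0 0 0 0 0 0 15",
)

```text
time: 6.28
tool_pos: [0.5641, 0.0439, 0.0626]
tcp_rot: [-2.83, -1.351, -0.008]
wrist_force: [1.7, -0.1, -7.3]
width: 0.281
```

```bash
python3 w.py 60
```

```text
t 6.2833 wheel deg (from tcp) 58.35753373577927 r 0.09581425211843579 yaw turn 58.53819592780962 z 0.06260147602443608 F tool [1.  1.4 7.3] M [-0.08 -0.36 -0.14] w 0.2808761196690607
goal [0.56676766 0.04283143] d tool [ 0.8  2.7 -0. ] tilt [0.0024 0.0068]
```

Call:
servo_tool(
  targets="0 0 -0.025 0 2.5 0 15;0 0 0 0 0.5 0 15;0 0 0 0 0 0 15",
)

```text
time: 6.53
tool_pos: [0.5656, 0.0427, 0.0619]
tcp_rot: [-2.816, -1.379, -0.006]
wrist_force: [2.8, -0.7, -6.8]
width: 0.283
```

```bash
python3 w.py 60;  python3 - <<'E'
from h import *
c=snap('side','side3')
a=cv2.imread('pics/side3.png')[165:285,150:300]; cv2.imwrite('pics/side3c.png',cv2.resize(a,None,fx=5,fy=5,interpolation=cv2.INTER_CUBIC))
E
```

```text
t 6.5333 wheel deg (from tcp) 59.47747402594774 r 0.09584284445438515 yaw turn 59.691694213913394 z 0.06187991225768223 F tool [1.1 2.7 6.7] M [-0.12 -0.33 -0.17] w 0.2832066707153121
goal [0.56676766 0.04283143] d tool [0.8 0.9 0. ] tilt [0.0006 0.0074]
```

View pics/side3c.png

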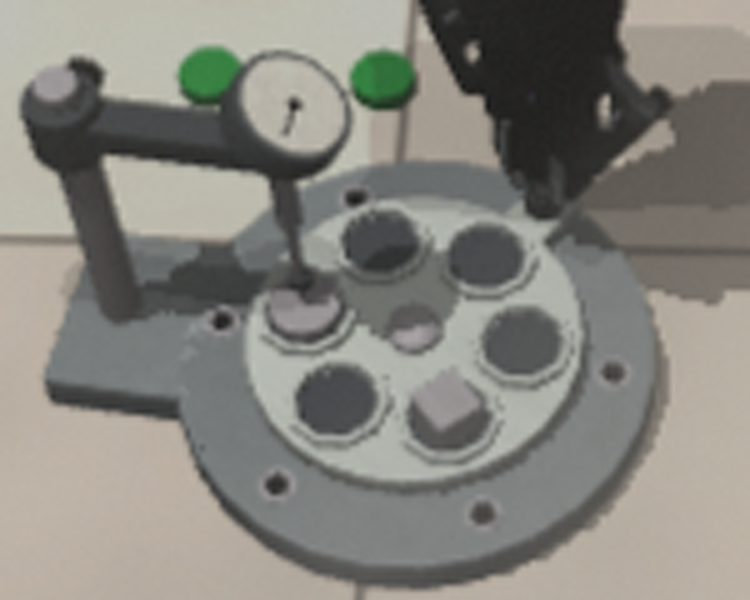

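The side view shows the round piece under the spindle foot at crop (303,308), the old hole uncovered at (613,372), and the lug over the next hole. I'll lower the pin now.

Call:
servo_tool(
  targets="0 0 0 0.3 0.8 2 15;0 0 0 0 0 3 15;0 0 0 0 0 2 15;0 0 0 0 0 0 15",
)

```text
time: 6.92
tool_pos: [0.5655, 0.0427, 0.0544]
tcp_rot: [-2.817, -1.377, -0.004]
wrist_force: [1.9, -0.9, -5.8]
width: 0.284
```

```bash
python3 w.py 60
```

```text
t 6.9167 wheel deg (from tcp) 59.410399960129666 r 0.09587046560124216 yaw turn 59.60921660900693 z 0.054373804312221184 F tool [0.4 2.1 5.8] M [-0.18 -0.32 -0.15] w 0.2836304021655166
goal [0.56676766 0.04283143] d tool [ 0.9  1.  -0. ] tilt [-0.0005  0.007 ]
```

Call:
servo_tool(
  targets="0 0 0 0 0.2 1.5 15;0 0 0 0 0 1 15;0 0 0 0 0 0 15",
)

```text
time: 7.17
tool_pos: [0.5656, 0.0427, 0.0519]
tcp_rot: [-2.817, -1.377, -0.004]
wrist_force: [0.7, -1.3, -5.5]
width: 0.284
```

```bash
python3 w.py 60
```

```text
t 7.1667 wheel deg (from tcp) 59.48035869339901 r 0.09582980593206425 yaw turn 59.59627722831413 z 0.051936679788328485 F tool [-0.7  1.4  5.5] M [-0.22 -0.2  -0.12] w 0.2844143335322773
goal [0.56676766 0.04283143] d tool [0.8 0.9 0. ] tilt [-0.0007  0.0069]
```

Lift is now about 0.5 mm. I'll open to 50 mm, which lets the pin seat, and then retreat straight up.

Call:
servo_tool(
  targets="0 0 0 0 0 0.3 50;0 0 0 0 0 0 50;0 0 0 0 0 0 50;0 0 0 0 0 0 50;0 0 0 0 0 -6 50;0 0 0 0 0 -12 50;0 0 0 0 0 -18 50;0 0 0 0 0 -18 50",
)

```text
time: 7.83
tool_pos: [0.5643, 0.0431, 0.1088]
tcp_rot: [-2.814, -1.377, 0.001]
wrist_force: [0.5, -0.4, -0.2]
width: 0.585
```

Call:
servo_tool(
  targets="0 0 0 -5 0 -20 50;0 0 0 -10 0 -20 50;0 0 0 -15 0 -20 50;0 0 0 -20 0 -15 50;0 0 0 -25 0 0 50;0 0 0 -25 0 0 50;0 0 0 -15 0 0 50;0 0 0 0 0 0 50",
)

```text
time: 8.5
tool_pos: [0.4982, -0.0508, 0.2054]
tcp_rot: [2.816, 1.386, 0.031]
wrist_force: [0.1, -0.6, -0.8]
width: 0.587
```

```bash
python3 w.py 60;  python3 - <<'E'
from h import *
c=snap('side','side4')
a=cv2.imread('pics/side4.png')[165:285,150:300]; cv2.imwrite('pics/side4c.png',cv2.resize(a,None,fx=5,fy=5,interpolation=cv2.INTER_CUBIC))
c=snap('top','top4')
a=cv2.imread('pics/top4.png')[85:235,150:265]; cv2.imwrite('pics/top4c.png',cv2.resize(a,None,fx=4,fy=4,interpolation=cv2.INTER_CUBIC))
E
```

```text
t 8.5 wheel deg (from tcp) 60.71008203634426 r 0.2110550690750831 yaw turn 59.89782207855231 z 0.2054049198571211 F tool [-0.4  0.4  0.8] M [ 0.01  0.01 -0.06] w 0.5866319147416157
goal [0.56676766 0.04283143] d tool [116.   -2.8   1.9] tilt [0.0193 0.0059]
```

View pics/side4c.png

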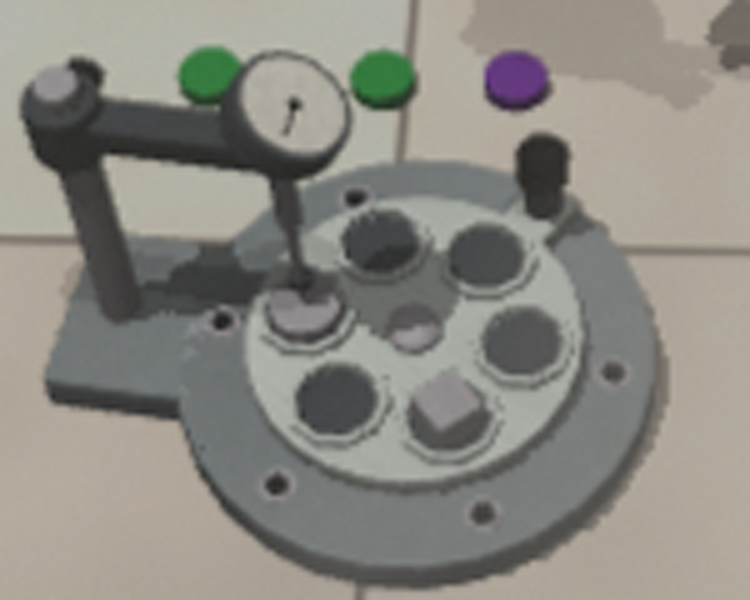

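View pics/top4c.png

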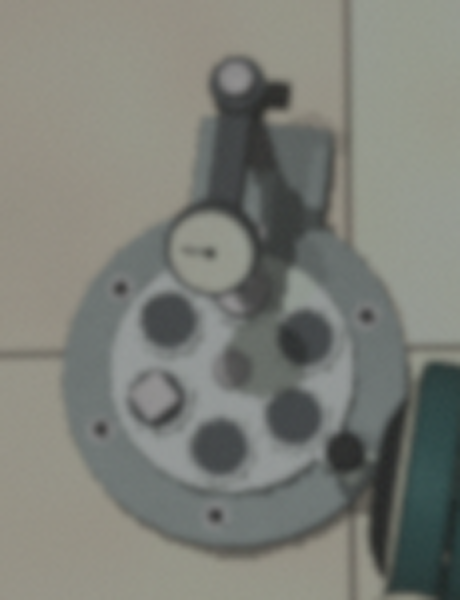

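```bash
python3 - <<'E'
from h import *
import pickle
S=pickle.load(open('side0.pkl','rb'));C=np.array([.62515,.11737])
for nm,deg,off in(('start',-187.51,0),('now',-127.51,0)):
    a=np.radians(deg); p=C+.095*np.array([np.cos(a),np.sin(a)])
    for l in(0,.003,.009):
        e=[]
        t=np.linspace(0,6.28,60)
        q=np.array([proj(S,[p[0]+.013*np.cos(i),p[1]+.013*np.sin(i),z+l]) for i in t for z in(.059,.084)])
        q=(q-[150,165]+.5)*5-.5; print(nm,l,q.min(0).round(),q.max(0).round())
im=cv2.imread('pics/side4.png'); g=im.max(2)[165:285,150:300]
col=g[24:46,102:116]; print(col)
E
```

```text
start 0 [585. 278.] [643. 356.]
start 0.003 [585. 274.] [644. 353.]
start 0.009 [585. 266.] [644. 345.]
now 0 [512. 125.] [567. 200.]
now 0.003 [512. 121.] [567. 196.]
now 0.009 [512. 114.] [567. 189.]
[[179 179 179 180 179 179 179 179 179 179 179 179 179 178]
 [179 178 178 179 178 179 178 179 179 178 178 179 178 179]
 [178 179 178 172 144 131 130 137 159 178 178 178 179 179]
 [178 178 169 120  79  69  69  75  90 118 158 179 179 178]
 [178 165 101  64  48  50  50  49  50  61  97 141 178 179]
 [171 134  51  49  48  51  50  50  51  52  57 109 179 177]
 [163  81  47  49  49  51  50  51  51  51  50  89 157 177]
 [161  82  47  49  48  50  51  52  50  51  52  83 148 178]
 [164  90  46  46  49  50  50  51  52  51  50  99 171 177]
 [163  90  46  47  47  49  50  49  50  51  54 104 178 178]
 [140  78  48  47  47  49  50  50  50  51  54 104 177 179]
 [118  70  47  46  46  48  47  49  50  52  52 104 177 177]
 [117  85  45  47  48  50  49  50  51  53  54 108 176 176]
 [121 107  64  47  50  50  50  52  51  52  94 164 178 178]
 [122 110  91  52  48  50  51  53  54  54  90 142 162 178]
 [111 112 107  53  53  53  55  54  59  58  78 115 127 154]
 [114 129 125  56  56  56  54  58  60  59  77 110 113 122]
 [140 144 132  66  55  55  56  58  56  62  80 111 106 104]
 [160 146 134  82  56  57  58  55  59  65  93 107  96  87]
 [166 161 160 142  99  65  59  63  78  90 103  91  81  79]
 [169 169 167 165 157 151 152 143 103 103  93  80  80  87]
 [172 170 169 169 169 170 170 166 143 100  82  84  85  88]]
```

```bash
python3 -c "
from workcell import finish_job; print(finish_job())"
```

```text
the job is handed in; nothing more can be done
None
```

I drew the index pin by its knob about 12 mm, turned the wheel 60° anticlockwise with the tool turning along with it, and lowered the pin into the next hole. Then I let go, backed well clear and handed the job in at about 8.6 s of the 38 s. No verdict was reported.

**Pin lift:** With the pin drawn, the wrist felt about 7 N, which matches the spring at 12 mm. I let go with the fingers about 0.5 mm above the height at which I had gripped the knob.

**Pin home:** In the last side picture the knob's top edge is no higher than expected for a fully home pin. It sits about 1.6 camera pixels lower than predicted, against about 0.6 at the start. I put that down to calibration error, and a pin still lifted would appear higher, not lower.

**Wheel angle:** From the tool position it was about 59.5° (1.04 rad) just before release. I did not measure it again after the pin seated.

**Pieces:** The last pictures show the round piece under the spindle foot and the square piece in its nest. I judged the round piece's position by eye and did not measure it to the millimetre.

**Surroundings:** I saw no unexpected contact forces. The green and purple look-alikes are unmoved in the last side picture. I did not check the bottle, tray, screwdriver and beaker again, but the arm only passed near or over them well above the bench.

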